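# Load the bench analyser through its flush shutter

## Robot

A 7-joint arm with a two-finger parallel gripper is mounted at the origin on the work surface. World frame = base frame: x ahead of the robot, y to its left, z up, the work surface at z = 0. Lengths are in mm, angles in rad, forces in N, time in s.
With the tool pointing down it reaches from about 350 to 900 mm from the base axis. Payload 7.2 kg.
Tool frame: the origin (TCP) lies midway between the tips of the shut fingers; the grasp point (between the pads) lies 19 mm behind it; z points along the fingers, y is the line along which they close (so a half turn about z gives the same grasp; the last joint's range is limited). The gripper opens to 88 mm and grips with 3 to 60 N. Pads are 20 mm wide; open, the fingers measure 115 mm over their backs; the gripper's body (75 mm by 178 mm) begins 61 mm behind the grasp point.
Start: joints at [1.26, 0.411, -0.013, 1.596, 0.006, 1.134, -0.082], TCP at [150.251, -606.674, 222.653] pointing down, gripper open.
Joint ranges: [-2.95, 2.95], [-0.29, 1.99], [-1.47, 1.44], [0.14, 2.54], [-1.03, 4.17], [0.13, 1.85], [-2.86, 2.86]. Speed limits (rad/s): [2.39, 2.39, 3.01, 3.01, 3.14, 3.14, 3.14].

## Interface

Orientations are given as a unit quaternion [w, x, y, z].
In Python, from bench import get_state, camera, get_calibration, sign_off gives the robot as it stands.
- The arm moves only by the tool drive_tool, never from a script. Its argument "deltas" is a list of rows, each a list of 7 numbers: the closure, from -1 (fully open) to 1 (shut), then the shift along the tool's x, y, z in cm, then the turn, a rotation vector about the tool's x, y, z in degrees. In form: [[jaw, dx, dy, dz, ax, ay, az], ...]. A call has 1 to 10 rows; each row shifts and turns the commanded pose from where the row before left it, along the tool's axes as they then stand; what a row does not reach is not made up. A row lasts 1/8 s, in which the tool goes at most 62.5 mm and 10.7 degrees, less where a joint would pass 70% of its speed; a pose out of reach is approached as far as the arm can. A call is refused whole if a number of a shift passes 6.25 or a number of a turn 10.7, either way. A call with a gripper value outside its range is refused whole. The fingers move at their own pace and stop on an object; the grip force is fixed at half the most. Time passes only in rows, so rows that do not move let the fingers close. It gives the time, the measured TCP pose, the force, the opening and the grip force at its end, in the units of the state.
- get_state(): the state, without advancing time (a new reading comes with each control period).
- camera(name): name is "side" or "top" or "wrist"; returns (picture, depth): 400x640x3 uint8, red, green, blue; 400x640 float32, mm along the optical axis (not along the pixel's ray), 0 where there is no reading.
- get_calibration(name): a dict with "K" (3x3 intrinsics, pixels), "dist_coeffs" ([k1, k2, p1, p2, k3] as OpenCV has them; the pictures are not rectified), "R" (3x3) and "t" (3): a world point X has camera coordinates R X + t. Camera axes: x right, y down, z forward; pixel columns grow to the right and rows downward; lengths in mm; the calibration is good to about 2 mm. A picture is of the moment at which its call begins: read the wrist's pose just before it. get_calibration takes no time and is no camera call; for the wrist camera it gives the pose at the moment of the call.
- sign_off(): hands the job in; it is judged then, once.
The state is a dict: "time_s": time; "joint_pos": joint angles; "joint_vel": joint speeds; "joint_torque": joint torques, N m; "position": TCP position; "orientation": TCP orientation; "contact_force": force on the tool from outside, world axes, zero at the start; "wrist_torque": the same for the moment, N m; "width": finger opening in mm; "finger_force": force on a finger pad.
Only numpy, scipy, OpenCV 4.12 (cv2) and the standard library are available. Lean on these libraries where they do the work, as an engineer would, in place of code of your own. Each camera call takes 0.05 s, during which the arm holds its last target. There are 200 camera calls.

## Task

Open the analyser's blue shutter fully by pressing a fingertip on it and sliding it along its channel, then take the blue-capped vial from the orange rack and lower it, upright and fully home, into the socket that the shutter uncovered. Be gentle: nothing may ever load the analyser or its shutter with more than 20 N. Leave the shutter fully open, the red- and white-capped vials in the rack and the bottle where it stands.

Things in the scene. Friction and masses are not known exactly. Their poses are not given: they have to be found in the camera images.
- analyser: White bench analyser fixed to the bench, 130 (x) x 220 (y) x 85 (z) mm; origin at the centre of its underside, z up. Its top has an open channel 66 mm wide (x -33 to 33) along y from -80 to 80 mm, floor 62 mm above the bench, 23 mm below the rim. A blue shutter plate without a handle, 62 (x) x 78 (y) x 5 mm, closes the channel's -y half.
- shutter (a joint): How far the shutter has slid along the analyser's +y, in m: 0 closed, 0.078 fully open (end stop); starts at 0 to 0.010 and stays where it is left. Sliding it takes about 5 N along the channel. A press of 8 to 11 N with the fingertips drags it along; a light touch (under about 5 N) slips.
- shutter_closed (a point): Point over the middle of the closed shutter at the height of the rim: (0, -40, 85) mm in the analyser's frame; the middle moves from here by the joint value. The plate's top lies 1 to 12 mm below the rim, which differs between units, is in no reading and must be felt. It is sprung: gives from about 4 N, 3 N more per mm, hard down after 3 mm at about 12 N.
- socket (a point): Centre of the floor of the round socket in the analyser, (0, -45, 35) mm in its frame: a 30 mm bore, 27 mm deep, its chamfered mouth in the channel's floor. It is clear only when the shutter is open.
- rack: Orange rack fixed to the bench, 50 (x) x 190 (y) x 34 (z) mm, origin at the centre of its underside; three round 30 mm pockets at y -62, 0 and 62 mm, floors 8 mm above the bench, one vial in each.
- vial: Amber vial with a BLUE cap, the one to load: 85 mm tall, body 26 mm in diameter, cap 28 mm in diameter from 60 to 85 mm height; 40 to 85 g; stands upright in one of the rack's pockets. Origin at the centre of its underside, z up. In the socket its cap stands wholly above the analyser's rim.
- vial_red: The same vial with a red cap, in the rack: to be left there.
- vial_white: The same vial with a white cap, in the rack: to be left there.
- bottle: Reagent bottle, 60 mm in diameter, 130 mm tall, standing on the bench; origin at the centre of its underside. To be left alone.

How it is judged:
By the outcome, as a careful person would: the job done as asked, in the order asked, and still so for the second after the job is handed in, with the robot touching nothing.
It also fails if it takes over 64 s, if anything falls off the work surface, if the arm or the gripper's body presses on something with over 40 N, if the wrist force passes 120 N, or if a joint passes its speed limit or range.

## Working session

There is one attempt and no reset: what is moved stays moved. The work goes in short steps, Python scripts to look and compute and a tool call to move; the robot and the scene stay as the last step left them, time stands still between calls to the robot, and variables do not carry over. Pictures are saved under pics/ and viewed, at most 10 in all, crops included, and the job is handed in when it is done.

Besides the shell and the picture viewer there is one more tool, called after "Request:" in YAML: its name, and indented under it one key for each argument. drive_tool: Moves the arm, as the interface text tells. Its arguments: {"type":"object","properties":{"deltas":{"type":"array","items":{"type":"array","items":{"type":"number"}}}},"required":["deltas"]}

```bash
mkdir -p pics
python3 - <<'E'
from bench import *
import cv2,numpy as np
s=get_state();print({k:np.round(v,3) for k,v in s.items()})
ims=[]
for n in("top","side"):
    p,d=camera(n);np.savez(f'{n}.npz',p=p,d=d,**get_calibration(n));cv2.imwrite(f'pics/{n}0.png',p[...,::-1]);c=get_calibration(n);print(n,c)
E
```

```text
{'time_s': np.float64(0.0), 'joint_pos': array([ 1.26 ,  0.412, -0.013,  1.597,  0.006,  1.134, -0.082]), 'joint_vel': array([-0.001,  0.   ,  0.   ,  0.   ,  0.   , -0.   ,  0.001]), 'joint_torque': array([-1.0000e-03, -5.8796e+01,  6.4100e-01, -2.9108e+01, -5.4000e-02,
        1.8000e-02,  0.0000e+00]), 'position': array([ 150.097, -606.199,  221.819]), 'orientation': array([-0.001,  0.993,  0.121, -0.   ]), 'contact_force': array([ 0.115, -0.138, -0.787]), 'wrist_torque': array([ 0.039, -0.017, -0.01 ]), 'finger_force': np.float64(0.0), 'width': np.float64(87.789)}
top {'K': array([[407.69017621,   0.        , 319.25662187],
       [  0.        , 407.69017621, 198.0489608 ],
       [  0.        ,   0.        ,   1.        ]]), 'dist_coeffs': array([-0.02322035,  0.        ,  0.        ,  0.        ,  0.        ]), 'R': array([[-0.02704925, -0.99940485,  0.02140764],
       [-0.98635776,  0.0232052 , -0.16297204],
       [ 0.16237828, -0.02552387, -0.98639841]]), 't': array([  7.45916479, 639.18095701, 955.33472669])}
side {'K': array([[397.20421151,   0.        , 321.86622881],
       [  0.        , 397.20421151, 201.99887477],
       [  0.        ,   0.        ,   1.        ]]), 'dist_coeffs': array([-0.02432554,  0.        ,  0.        ,  0.        ,  0.        ]), 'R': array([[ 0.95706235, -0.28985251, -0.00414539],
       [-0.22322379, -0.72778731, -0.64845722],
       [ 0.18493999,  0.62153934, -0.76123981]]), 't': array([-617.74074268,  222.03129361,  810.68960519])}
```

View pics/top0.png

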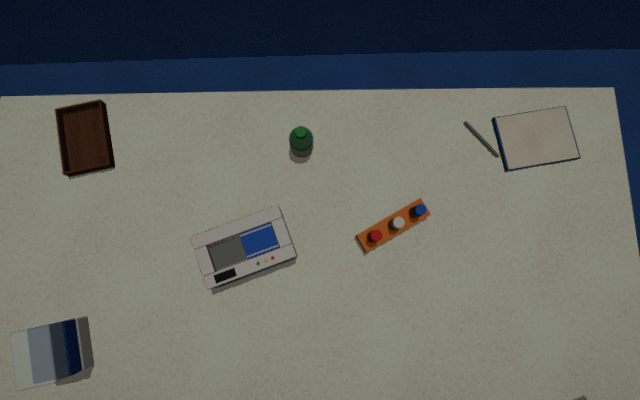

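View pics/side0.png

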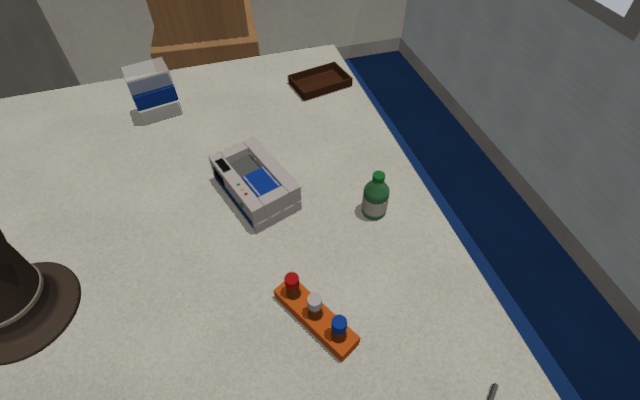

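The top view shows the analyser at about (244,247), with the blue shutter at (260,240) on its right (-y) side. The bottle is at (301,142), and the rack caps are red (376,236), white (398,223) and blue (420,211).

```bash
cat > h.py <<'E'
import cv2,numpy as np
def load(n):
    z=np.load(n+'.npz');return z['p'],z['d'],z['K'],z['dist_coeffs'],z['R'],z['t']
def rays(uv,K,dc):
    q=cv2.undistortPoints(np.asarray(uv,float).reshape(-1,1,2),K,dc).reshape(-1,2);return np.c_[q,np.ones(len(q))]
def plane(uv,c,z):
    K,dc,R,t=c;r=rays(uv,K,dc)@R;o=-R.T@t;return o+r*((z-o[2])/r[:,2])[:,None]
def world(d,K,dc,R,t):
    v,u=np.mgrid[:400,:640];r=rays(np.c_[u.ravel(),v.ravel()],K,dc);return ((r*d.reshape(-1,1)-t)@R).reshape(400,640,3)
E
python3 - <<'E'
from h import *
for n in('top','side'):
    p,d,*c=load(n);W=world(d,*c);hsv=cv2.cvtColor(p,cv2.COLOR_RGB2HSV).astype(int);H,S,V=hsv[...,0],hsv[...,1],hsv[...,2]
    box=np.zeros((400,640),bool)
    if n=='top': box[190:300,180:310]=1
    else: box[130:235,200:305]=1
    m=box&(abs(W[...,2]-85)<8);P=W[m][:,:2].astype(np.float32)
    r=cv2.minAreaRect(P);print(n,'analyser rect',r,'z',np.median(W[m][:,2]))
    # robust contour from image
    cm=m.astype(np.uint8);cm=cv2.morphologyEx(cm,cv2.MORPH_OPEN,np.ones((2,2)));cs,_=cv2.findContours(cm,0,1);k=max(cs,key=cv2.contourArea);print(' plane85',cv2.minAreaRect(plane(k.reshape(-1,2),c,85)[:,:2].astype(np.float32)))
    blue=(H>100)&(H<125)&(S>150)&(V>70)
    ms=box&blue;print(' shutter z quantiles',np.percentile(W[ms][:,2],[10,50,90]),cv2.minAreaRect(W[ms][:,:2].astype(np.float32)))
    orange=(H<18)&(S>150)&(V>80)&(abs(W[...,2]-34)<6);orange[:, :240]=0
    n_,l,st,ce=cv2.connectedComponentsWithStats(orange.astype(np.uint8));i=1+np.argmax(st[1:,4]);
    k=np.argwhere(l==i)[:,::-1];print(' rack',cv2.minAreaRect(plane(k,c,34)[:,:2].astype(np.float32)),np.median(W[l==i][:,2]))
    rb=np.zeros_like(box)
    if n=='top': rb[190:255,350:435]=1
    else: rb[265:360,265:365]=1
    for nm,mm in(('blue',blue),('red',((H<6)|(H>172))&(S>150)),('white',(S<70)&(V>80))):
        q=rb&mm&(W[...,2]>87)&(W[...,2]<100);P=W[q]
        if len(P):print(' cap',nm,len(P),P.mean(0).round(1),cv2.minEnclosingCircle(P[:,:2].astype(np.float32)))
    q=(W[...,2]>60)&(W[...,2]<150)&(H>45)&(H<85)&(S>100);print(' bottle',q.sum(),np.median(W[q],0), W[q].min(0),W[q].max(0))
E
```

```text
top analyser rect ((524.6644897460938, 174.42169189453125), (131.15435791015625, 220.62132263183594), 18.3909912109375) z 84.2292277688734
 plane85 ((521.9822387695312, 171.75601196289062), (130.59823608398438, 220.31983947753906), 18.405797958374023)
 shutter z quantiles [80.69868372 83.09296958 85.18931119] ((528.1168212890625, 96.56205749511719), (172.418212890625, 81.52861785888672), 81.84603118896484)
 rack ((570.241455078125, -192.65036010742188), (48.35014343261719, 189.15048217773438), 28.3466796875) 33.08994781771217
 cap blue 84 [ 600.3 -247.    91.9] ((600.4429931640625, -247.3693084716797), 12.55111026763916)
 cap red 100 [ 540.9 -138.1   92. ] ((540.59716796875, -139.12281799316406), 13.371447563171387)
 cap white 103 [ 571.9 -195.1   92. ] ((585.9879150390625, -221.06179809570312), 44.85988235473633)
 bottle 413 [775.55073655  33.99782385  96.05725789] [480.83863788   8.2036183   65.59514332] [806.4034987  141.06076709 134.10327674]
side analyser rect ((522.7938232421875, 170.87466430664062), (130.4579620361328, 222.1871795654297), 19.295608520507812) z 83.92823559884097
 plane85 ((524.051025390625, 163.51177978515625), (130.7967529296875, 223.09080505371094), 19.170677185058594)
 shutter z quantiles [81.44036489 83.00602634 84.64794947] ((530.56787109375, -172.38848876953125), (698.5674438476562, 73.31828308105469), 89.49803161621094)
 rack ((571.0071411132812, -197.33465576171875), (51.15141677856445, 189.89739990234375), 28.586393356323242) 34.101206615111195
 cap blue 178 [ 600.4 -251.8   93. ] ((600.7456665039062, -251.05398559570312), 13.205284118652344)
 cap red 142 [ 541.5 -143.4   93.1] ((541.5927734375, -141.97300720214844), 13.107874870300293)
 cap white 198 [ 571.5 -195.8   92.9] ((575.183837890625, -188.19869995117188), 72.64944458007812)
 bottle 436 [779.38306095  18.03362523  93.17256882] [480.15888294   1.75434303  64.06042055] [801.99763198 141.09976757 132.29185193]
```

Request:
drive_tool:
  deltas:
    - [1, 3.8, -3.2, -1, 0, 0, 0]
    - [1, 3.8, -3.2, -1, 0, 0, 0]
    - [1, 3.8, -3.2, -1, 0, 0, 0]
    - [1, 3.8, -3.2, -1, 0, 0, 0]
    - [1, 3.8, -3.2, -1, 0, 0, 0]
    - [1, 3.8, -3.2, -1, 0, 0, 0]
    - [1, 3.8, -3.2, -1, 0, 0, 0]
    - [1, 3.8, -3.2, -1, 0, 0, 0]
    - [1, 3.8, -3.2, -1, 0, 0, 0]
    - [1, 3.8, -3.2, -1, 0, 0, 0]

```text
time_s: 1.35
position: [442.7, -203.3, 322.8]
orientation: [0.0, 0.993, 0.121, -0.0]
contact_force: [0.6, -1.2, -0.3]
width: 0.3
finger_force: 0.0
```

Request:
drive_tool:
  deltas:
    - [1, 0, 0, 0, 0, 0, -9.5]
    - [1, 0, 0, 0, 0, 0, -9.5]
    - [1, 0, 0, 0, 0, 0, -9.5]
    - [1, 0, 0, 0, 0, 0, -9.5]
    - [1, 0, 0, 0, 0, 0, -9.5]
    - [1, 0, 0, 0, 0, 0, -9.5]
    - [1, 0, 0, 0, 0, 0, -9.5]
    - [1, 0, 0, 0, 0, 0, -9.5]
    - [1, 0, 0, 0, 0, 0, -9.5]
    - [1, 0, 0, 0, 0, 0, -9.5]

```text
time_s: 2.6
position: [441.9, -204.6, 322.3]
orientation: [-0.0, 0.579, 0.815, -0.0]
contact_force: [-0.5, -1.0, -0.1]
width: 0.3
finger_force: 0.0
```

```bash
cat > shot.py <<'E'
import sys
from bench import *
from h import *
n=sys.argv[1];s=get_state();c=get_calibration(n);p,d=camera(n);np.savez(sys.argv[2]+'.npz',p=p,d=d,**c)
cv2.imwrite(f'pics/{sys.argv[2]}.png',p[...,::-1])
q=s['orientation'];print(s['position'].round(1),'yaw',np.degrees(2*np.arctan2(q[2],q[1])),s['contact_force'].round(1))
print('cam at',-c['R'].T@c['t'],'axis',c['R'][2])
E
python3 shot.py wrist w1
```

```text
[ 441.9 -204.6  322.3] yaw 109.22125002165399 [-0.5 -1.  -0.1]
cam at [ 420.23405621 -143.19170576  485.40021117] axis [ 0.07869161 -0.22594292 -0.97095697]
```

View pics/w1.png

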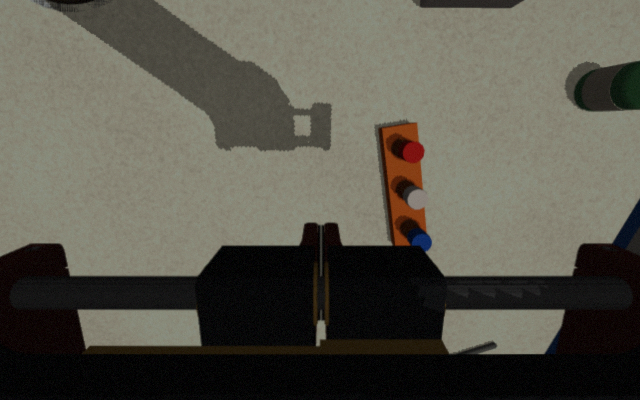

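The wrist view shows the rack with caps red (413,152), white (416,198) and blue (422,242). The analyser lies above the picture, so I move towards it.

Request:
drive_tool:
  deltas:
    - [1, 3.8, 4.0, 1, 0, 0, 0]
    - [1, 3.8, 4.0, 1, 0, 0, 0]
    - [1, 3.8, 4.0, 1, 0, 0, 0]
    - [1, 3.8, 4.0, 1, 0, 0, 0]
    - [1, 3.8, 4.0, 1, 0, 0, 0]
    - [1, 0, 0, 0, 0, 0, 0]
    - [1, 0, 0, 0, 0, 0, 0]

```text
time_s: 3.52
position: [569.5, 39.4, 272.1]
orientation: [-0.0, 0.582, 0.813, -0.001]
contact_force: [0.8, -1.0, -0.0]
width: 0.6
finger_force: 0.0
```

```bash
python3 shot.py wrist w2
```

```text
[569.5  39.4 272.1] yaw 108.83472936140032 [ 0.8 -1.  -0. ]
cam at [548.31120886 101.07669911 435.21463436] axis [ 0.07669169 -0.22723415 -0.97081565]
```

View pics/w2.png

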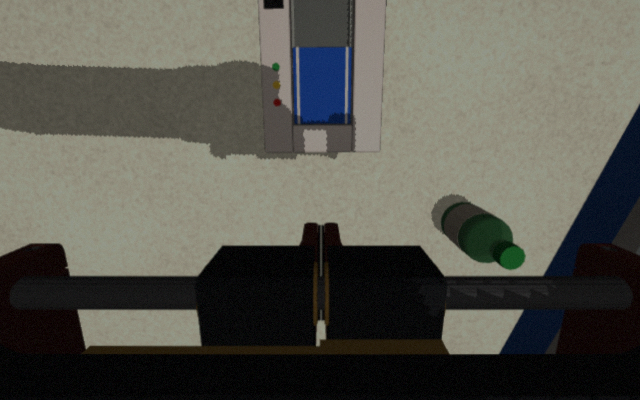

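The shutter spans columns 293–352 and rows 47–124. The analyser's rim front corners are at about (266,152) and (380,152).

Run:
```python
from h import *
p,d,*c=load('w2');W=world(d,*c)
hsv=cv2.cvtColor(p,cv2.COLOR_RGB2HSV).astype(int)
bl=((hsv[...,0]>100)&(hsv[...,0]<130)&(hsv[...,1]>150)).astype(np.uint8);bl[:,:240]=0;bl[:,400:]=0;bl[200:]=0
ang=np.radians
m=(abs(W[...,2]-85)<8);m[:,:240]=0;m[:,400:]=0;m[170:]=0
print('rim z',np.median(W[m&(bl==0)][:,2]),'shutter z',np.percentile(W[bl>0][:,2],[10,50,90]))
cs,_=cv2.findContours(m.astype(np.uint8),0,1);k=max(cs,key=cv2.contourArea).reshape(-1,2)
P=plane(k,c,85)[:,:2]
# fit edges: left edge & right edge & front edge by image position
x0=k[:,0]
def fit(s):
    vx,vy,a,b=cv2.fitLine(P[s].astype(np.float32),cv2.DIST_HUBER,0,.01,.01).ravel();return np.array([vx,vy]),np.array([a,b])
inn=(k[:,1]>10)&(k[:,1]<140)
L=fit(inn&(x0<290));R=fit(inn&(x0>355));F=fit((k[:,1]>146)&(x0>272)&(x0<374))
for n,(v,o) in zip('LRF',(L,R,F)):print(n,np.degrees(np.arctan2(v[1],v[0]))%180,o)
yaw=np.radians((np.degrees(np.arctan2(L[0][1],L[0][0]))%180+np.degrees(np.arctan2(R[0][1],R[0][0]))%180)/2-90)
ex=np.array([np.cos(yaw),np.sin(yaw)]);ey=np.array([-ex[1],ex[0]])
print('width',(R[1]-L[1])@ex)
cx=((R[1]+L[1])/2)@ex; cy=F[1]@ey+110
print('yaw',np.degrees(yaw),'centre',cx*ex+cy*ey)
o=cx*ex+cy*ey
ys,xs=np.nonzero(bl);
for h in (73,78,83):
    q=(plane(np.c_[xs,ys],c,h)[:,:2]-o); print(h,'shutter x',np.percentile(q@ex,[1,99]),'y',np.percentile(q@ey,[1,99]))
p,d,*c=load('w1');W=world(d,*c);hsv=cv2.cvtColor(p,cv2.COLOR_RGB2HSV).astype(int);H=hsv[...,0];S=hsv[...,1]
for nm,mm in(('red',((H<6)|(H>172))&(S>150)),('blue',(H>100)&(H<130)&(S>150)),('white',S<70)):
    q=mm&(W[...,2]>87)&(W[...,2]<100);q[:,:380]=0;q[:,450:]=0;q[:120]=0;q[255:]=0
    a=W[q];print(nm,len(a),a.mean(0),cv2.minEnclosingCircle(a[:,:2].astype(np.float32)))
```

```text
rim z 85.90342188432196 shutter z [83.64011677 84.66951733 85.71152303]
L 108.89528 [476.6743   115.240326]
R 108.97119 [594.89954 166.87611]
F 18.81106 [562.546    72.04329]
width 128.58301
yaw 18.933233 centre [524.0943  175.14511]
73 shutter x [-31.20034669  31.37092281] y [-78.29906367  -0.60131581]
78 shutter x [-30.78520106  30.92233649] y [-78.29381282  -1.66860235]
83 shutter x [-30.37005544  30.47375018] y [-78.28856197  -2.73588889]
red 393 [ 541.08542286 -139.4551193    93.6636456 ] ((541.9371948242188, -138.98367309570312), 13.865107536315918)
blue 260 [ 599.62002197 -245.22249684   93.41008745] ((600.64453125, -247.83660888671875), 13.710737228393555)
white 367 [ 570.93257626 -193.92123899   93.50040904] ((585.2855224609375, -210.8280029296875), 35.927833557128906)
```

Request:
drive_tool:
  deltas:
    - [1, 2.5, 0, 3, 0, 0, 0]
    - [1, 2.5, 0, 3, 0, 0, 0]
    - [1, 2.6, 0, 3, 0, 0, 0]
    - [1, 2.6, 0, 3, 0, 0, 0]
    - [1, 0, 0, 3, 0, 0, 0]
    - [1, 0, 0, 1.6, 0, 0, 0]
    - [1, 0, 0, 0.5, 0, 0, 0]
    - [1, 0, 0, 0.2, 0, 0, 0]
    - [1, 0, 0, 0, 0, 0, 0]
    - [1, 0, 0, 0, 0, 0, 0]

```text
time_s: 4.82
position: [537.2, 136.4, 100.3]
orientation: [0.0, 0.581, 0.814, 0.0]
contact_force: [-0.4, -0.2, -0.0]
width: 0.7
finger_force: 0.0
```

Request:
drive_tool:
  deltas:
    - [1, 0, 0, 0.7, 0, 0, 0]
    - [1, 0, 0, 0.5, 0, 0, 0]
    - [1, 0, 0, 0.2, 0, 0, 0]
    - [1, 0, 0, 0.1, 0, 0, 0]
    - [1, 0, 0, 0, 0, 0, 0]
    - [1, 0, 0, 0, 0, 0, 0]

```text
time_s: 5.58
position: [536.8, 136.4, 84.8]
orientation: [0.0, 0.581, 0.814, 0.0]
contact_force: [0.4, -0.5, 0.8]
width: 0.7
finger_force: 0.0
```

Request:
drive_tool:
  deltas:
    - [1, 0, 0, 0.07, 0, 0, 0]
    - [1, 0, 0, 0.07, 0, 0, 0]
    - [1, 0, 0, 0.06, 0, 0, 0]
    - [1, 0, 0, 0, 0, 0, 0]

```text
time_s: 6.08
position: [536.9, 136.4, 83.1]
orientation: [0.0, 0.581, 0.814, 0.0]
contact_force: [-2.2, -0.8, 6.3]
width: 0.4
finger_force: 3.0
```

Request:
drive_tool:
  deltas:
    - [1, 0, 0, 0.05, 0, 0, 0]
    - [1, 0, 0, 0.04, 0, 0, 0]
    - [1, 0, 0, 0, 0, 0, 0]
    - [1, 0, 0, 0, 0, 0, 0]

```text
time_s: 6.58
position: [536.9, 136.4, 82.4]
orientation: [0.0, 0.581, 0.814, 0.0]
contact_force: [-2.1, -1.4, 7.5]
width: 0.3
finger_force: 4.0
```

Request:
drive_tool:
  deltas:
    - [1, 0, 0, 0.05, 0, 0, 0]
    - [1, 0, 0, 0, 0, 0, 0]
    - [1, 0.2, 0, 0, 0, 0, 0]
    - [1, 0.2, 0, 0, 0, 0, 0]
    - [1, 0.2, 0, 0, 0, 0, 0]
    - [1, 0.2, 0, 0, 0, 0, 0]

```text
time_s: 7.32
position: [534.9, 142.1, 82.0]
orientation: [0.001, 0.582, 0.813, -0.001]
contact_force: [-0.6, -6.5, 9.2]
width: 0.3
finger_force: 4.6
```

Request:
drive_tool:
  deltas:
    - [1, 0.25, 0, 0, 0, 0, 0]
    - [1, 0.25, 0, 0, 0, 0, 0]
    - [1, 0.25, 0, 0, 0, 0, 0]
    - [1, 0.25, 0, 0, 0, 0, 0]
    - [1, 0.25, 0, 0, 0, 0, 0]
    - [1, 0.25, 0, 0, 0, 0, 0]

```text
time_s: 8.07
position: [530.0, 156.3, 82.0]
orientation: [0.001, 0.582, 0.813, -0.001]
contact_force: [0.2, -5.7, 8.9]
width: 0.7
finger_force: 4.7
```

Request:
drive_tool:
  deltas:
    - [1, 0.3, 0, 0, 0, 0, 0]
    - [1, 0.3, 0, 0, 0, 0, 0]
    - [1, 0.3, 0, 0, 0, 0, 0]
    - [1, 0.3, 0, 0, 0, 0, 0]
    - [1, 0.3, 0, 0, 0, 0, 0]
    - [1, 0.3, 0, 0, 0, 0, 0]
    - [1, 0.3, 0, 0, 0, 0, 0]

```text
time_s: 8.95
position: [523.1, 176.2, 81.9]
orientation: [0.001, 0.582, 0.813, -0.001]
contact_force: [-0.6, -5.9, 9.2]
width: 0.9
finger_force: 4.7
```

Request:
drive_tool:
  deltas:
    - [1, 0.3, 0, 0, 0, 0, 0]
    - [1, 0.3, 0, 0, 0, 0, 0]
    - [1, 0.3, 0, 0, 0, 0, 0]
    - [1, 0.3, 0, 0, 0, 0, 0]
    - [1, 0.3, 0, 0, 0, 0, 0]
    - [1, 0.3, 0, 0, 0, 0, 0]
    - [1, 0.3, 0, 0, 0, 0, 0]
    - [1, 0.3, 0, 0, 0, 0, 0]
    - [1, 0.3, 0, 0, 0, 0, 0]
    - [1, 0.3, 0, 0, 0, 0, 0]

```text
time_s: 10.2
position: [513.3, 204.6, 81.9]
orientation: [0.001, 0.582, 0.813, -0.001]
contact_force: [-1.8, -5.6, 10.0]
width: 0.2
finger_force: 4.8
```

Request:
drive_tool:
  deltas:
    - [1, 0.15, 0, 0, 0, 0, 0]
    - [1, 0.15, 0, 0, 0, 0, 0]
    - [1, 0.1, 0, 0, 0, 0, 0]

```text
time_s: 10.58
position: [512.0, 208.4, 81.9]
orientation: [0.001, 0.582, 0.813, -0.001]
contact_force: [-2.5, -6.1, 9.6]
width: 0.4
finger_force: 4.8
```

Request:
drive_tool:
  deltas:
    - [1, 0.08, 0, 0, 0, 0, 0]
    - [1, 0.08, 0, 0, 0, 0, 0]
    - [1, 0, 0, 0, 0, 0, 0]

```text
time_s: 10.95
position: [511.6, 209.8, 81.9]
orientation: [0.001, 0.582, 0.813, -0.001]
contact_force: [-3.1, -6.0, 10.2]
width: 0.9
finger_force: 4.8
```

Request:
drive_tool:
  deltas:
    - [1, 0.08, 0, 0, 0, 0, 0]
    - [1, 0.08, 0, 0, 0, 0, 0]
    - [1, 0, 0, 0, 0, 0, 0]

```text
time_s: 11.32
position: [511.5, 210.7, 81.9]
orientation: [0.002, 0.582, 0.813, -0.001]
contact_force: [0.4, -7.8, 9.8]
width: 0.4
finger_force: 4.8
```

Request:
drive_tool:
  deltas:
    - [1, 0.08, 0, 0, 0, 0, 0]
    - [1, 0.08, 0, 0, 0, 0, 0]
    - [1, 0, 0, 0, 0, 0, 0]

```text
time_s: 11.7
position: [511.4, 212.3, 82.0]
orientation: [0.002, 0.582, 0.813, -0.001]
contact_force: [1.5, -7.3, 9.0]
width: 0.3
finger_force: 4.6
```

Request:
drive_tool:
  deltas:
    - [1, 0, 0, -0.3, 0, 0, 0]
    - [1, 0, 0, -1, 0, 0, 0]
    - [1, 0, 0, -4, 0, 0, 0]
    - [1, -4, 0, -3, 0, 0, 0]
    - [1, -4, 0, -3, 0, 0, 0]
    - [1, -4, 0, -3, 0, 0, 0]
    - [1, -4, 0, -3, 0, 0, 0]
    - [1, -2, 0, -2, 0, 0, 0]
    - [1, 0, 0, 0, 0, 0, 0]
    - [1, 0, 0, 0, 0, 0, 0]

```text
time_s: 12.95
position: [567.4, 45.9, 273.5]
orientation: [-0.001, 0.581, 0.814, -0.0]
contact_force: [0.1, 0.6, 0.1]
width: 0.7
finger_force: 0.0
```

```bash
python3 shot.py wrist w3
```

```text
[567.4  45.9 273.5] yaw 109.00488414974811 [0.1 0.6 0.1]
cam at [546.0181643  107.30607343 436.57926025] axis [ 0.07731406 -0.22588014 -0.97108223]
```

View pics/w3.png

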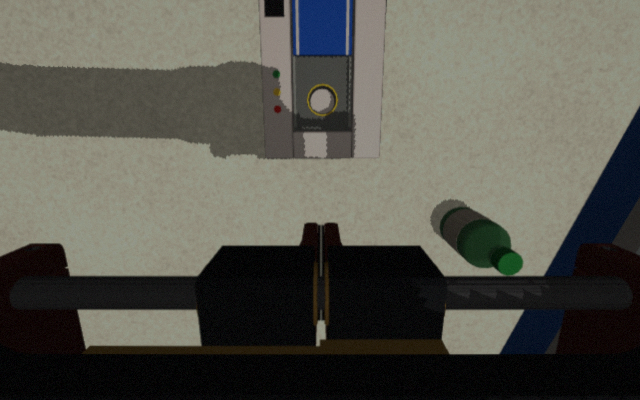

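The shutter now uncovers the socket, whose yellow ring is at about (322,99). The shutter's near edge is at row 55.

Run:
```python
from h import *
p,d,*c=load('w3')
hsv=cv2.cvtColor(p,cv2.COLOR_RGB2HSV).astype(int);H,S,V=[hsv[...,i] for i in range(3)]
box=np.zeros(H.shape,bool);box[75:125,300:345]=1
m=box&(H>15)&(H<40)&(S>110)&(V>60);k=np.argwhere(m)[:,::-1];print(len(k))
e=cv2.fitEllipse(cv2.convexHull(k.astype(np.int32)));print(e)
Q=plane(k,c,62)[:,:2].astype(np.float32);print('ring circle z62',cv2.minEnclosingCircle(Q),'ellipse c',plane([e[0]],c,62))
yaw=np.radians(18.93);ex=np.array([np.cos(yaw),np.sin(yaw)]);ey=np.array([-ex[1],ex[0]])
s=cv2.minEnclosingCircle(Q)[0];o=np.array(s)+45*ey;print('origin from socket',o)
def edge(f,c,z,cols,r0,r1):
    p,d,*_=load(f);a=cv2.cvtColor(p,cv2.COLOR_RGB2HSV).astype(int)
    bl=(a[...,0]>100)&(a[...,0]<130)&(a[...,1]>150)
    return np.array([[u,np.nonzero(bl[:200,u])[0].max()+.5] for u in cols])
for f in('w2','w3'):
    c=load(f)[2:];E=edge(f,c,83,range(305,345),0,0);print(f,'near shutter edge y',np.median((plane(E,c,83.5)[:,:2]-[524,175])@ey),E[:,1].mean())
```

```text
221
((321.91851806640625, 99.43035125732422), (30.863943099975586, 32.661739349365234), 179.7210235595703)
ring circle z62 ((539.4061889648438, 131.63995361328125), 18.28678321838379) ellipse c [[539.03270385 131.81300051  62.        ]]
origin from socket [524.80761553 174.2061568 ]
w2 near shutter edge y -78.7400650321897 122.4
w3 near shutter edge y -2.7426974738151877 55.125
```

The push force rose from 5 to 7.4 N at about 78 mm of travel, so the shutter is at its end stop. The socket is at about (539,132). Next is the rack.

Request:
drive_tool:
  deltas:
    - [-1, 0, 0, 0, 0, 0, -9.4]
    - [-1, -4.57, -1.84, 1.2, 0, 0, 0]
    - [-1, -4.57, -1.84, 1.2, 0, 0, 0]
    - [-1, -4.57, -1.84, 1.2, 0, 0, 0]
    - [-1, -4.57, -1.84, 1.2, 0, 0, 0]
    - [-1, -4.57, -1.84, 1.2, 0, 0, 0]
    - [-1, -4.57, -1.84, 1.2, 0, 0, 0]
    - [-1, 0, 0, 0, 0, 0, 0]
    - [-1, 0, 0, 0, 0, 0, 0]
    - [-1, 0, 0, 0, 0, 0, 0]

```text
time_s: 14.25
position: [601.6, -246.7, 202.5]
orientation: [-0.0, 0.511, 0.859, 0.0]
contact_force: [0.1, 0.4, 0.6]
width: 88.0
finger_force: 0.0
```

```bash
python3 shot.py wrist w4; python3 shot.py top t2
python3 - <<'E'
from h import *
yaw=np.radians(18.93);ex=np.array([np.cos(yaw),np.sin(yaw)]);ey=np.array([-ex[1],ex[0]])
for f in('top','t2'):
    p,d,*c=load(f);a=cv2.cvtColor(p,cv2.COLOR_RGB2HSV).astype(int)
    bl=((a[...,0]>100)&(a[...,0]<130)&(a[...,1]>140));bl[:,:190]=0;bl[:,300:]=0;bl[:200]=0;bl[300:]=0
    k=np.argwhere(bl)[:,::-1];q=(plane(k,c,83.5)[:,:2]-[524,174.5]);w=abs(q@ex)<20;y=q[w]@ey;y=y[abs(y)<95];print(f,len(y),y.min(),y.max(),y.mean())
E
```

```text
[ 601.6 -246.7  202.5] yaw 118.50091503696355 [0.1 0.4 0.6]
cam at [ 570.11991762 -189.6601886   365.58851969] axis [ 0.11524798 -0.20972781 -0.97094395]
[ 601.6 -247.1  202.7] yaw 118.47994749918763 [-0.8  0.2 -0.5]
cam at [ 475.53725284   17.00623587 1046.34959935] axis [ 0.16237828 -0.02552387 -0.98639841]
top 564 -78.3464765432551 -0.8578199074681007 -39.44734218814122
t2 577 -0.9815157113152441 76.48101437207961 37.89524919862365
```

View pics/w4.png

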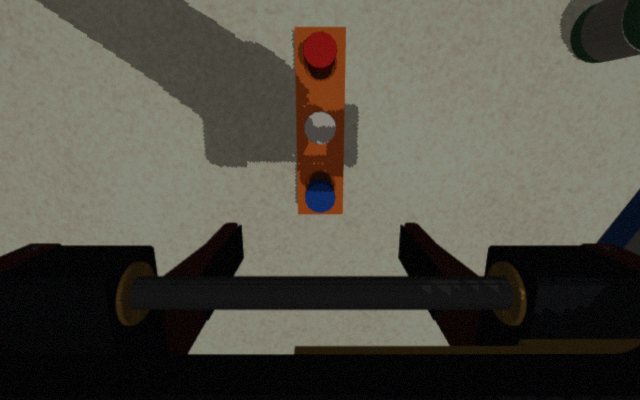

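The top view puts the shutter at -1 to 76.5 mm, so it is fully open. The blue cap, at (320,196) in the wrist view, is centred between the fingers.

Run:
```python
from h import *
p,d,*c=load('w4');W=world(d,*c);a=cv2.cvtColor(p,cv2.COLOR_RGB2HSV).astype(int);H,S=a[...,0],a[...,1]
for n,m in(('blue',(H>100)&(H<130)&(S>150)),('red',((H<6)|(H>172))&(S>150))):
    m=m&(abs(W[...,2]-93)<4);m[:,:280]=0;m[:,360:]=0
    k=np.argwhere(m)[:,::-1];P=plane(k,c,93)[:,:2].astype(np.float32);print(n,len(k),np.median(W[m][:,2]),cv2.minEnclosingCircle(P),P.mean(0))
```

```text
blue 681 93.83003512878935 ((601.186767578125, -247.83314514160156), 13.914944648742676) [ 601.11005 -247.74828]
red 996 94.05013973386843 ((542.8286743164062, -140.3889617919922), 14.116915702819824) [ 542.6615  -140.20724]
```

Request:
drive_tool:
  deltas:
    - [-1, -0.05, -0.08, 3, 0, 0, 0]
    - [-1, 0, 0, 3, 0, 0, 0]
    - [-1, 0, 0, 3, 0, 0, 0]
    - [-1, 0, 0, 2.5, 0, 0, 0]
    - [-1, 0, 0, 1.5, 0, 0, 0]
    - [-1, 0, 0, 0.8, 0, 0, 0]
    - [-1, 0, 0, 0, 0, 0, 0]
    - [-1, 0, 0, 0, 0, 0, 0]

```text
time_s: 15.35
position: [601.2, -250.3, 65.2]
orientation: [0.001, 0.513, 0.859, 0.0]
contact_force: [0.2, 0.2, 0.5]
width: 87.5
finger_force: 0.0
```

Request:
drive_tool:
  deltas:
    - [1, 0, 0, 0, 0, 0, 0]
    - [1, 0, 0, 0, 0, 0, 0]
    - [1, 0, 0, 0, 0, 0, 0]
    - [1, 0, 0, 0, 0, 0, 0]
    - [1, 0, 0, 0, 0, 0, 0]
    - [1, 0, 0, 0, 0, 0, 0]

```text
time_s: 16.1
position: [600.6, -250.2, 64.2]
orientation: [-0.0, 0.513, 0.859, -0.0]
contact_force: [0.1, 0.0, 0.0]
width: 31.1
finger_force: 0.0
```

Request:
drive_tool:
  deltas:
    - [0.4, 0.2, 0, 0, 0, 0, 0]
    - [1, 0, 0, 0, 0, 0, 0]
    - [1, 0, 0, 0, 0, 0, 0]
    - [1, 0, 0, 0, 0, 0, 0]
    - [1, 0, 0, 0, 0, 0, 0]

```text
time_s: 16.73
position: [599.6, -248.4, 64.2]
orientation: [-0.0, 0.513, 0.859, -0.0]
contact_force: [0.7, -0.5, -0.4]
width: 26.4
finger_force: 30.0
```

Request:
drive_tool:
  deltas:
    - [1, 0, 0, -0.5, 0, 0, 0]
    - [1, 0, 0, -1, 0, 0, 0]
    - [1, 0, 0, -2, 0, 0, 0]
    - [1, 0, 0, -3, 0, 0, 0]
    - [1, 0, 0, -3, 0, 0, 0]
    - [1, 0, 0, -3, 0, 0, 0]
    - [1, 0, 0, -2, 0, 0, 0]
    - [1, 0, 0, -1, 0, 0, 0]
    - [1, 0, 0, 0, 0, 0, 0]
    - [1, 0, 0, 0, 0, 0, 0]

```text
time_s: 17.98
position: [599.1, -248.3, 218.1]
orientation: [-0.001, 0.513, 0.859, -0.0]
contact_force: [-1.1, 0.7, -0.9]
width: 26.4
finger_force: 30.0
```

```bash
python3 shot.py wrist w5; python3 shot.py side s5
python3 - <<'E'
from h import *
a=cv2.imread('pics/w5.png');b=cv2.imread('pics/s5.png')
b=cv2.resize(b[150:350,200:420],(704,640))[:400]
a=cv2.resize(a[100:350,170:470],(480,400))
cv2.imwrite('pics/m5.png',cv2.resize(np.hstack([a,cv2.resize(cv2.imread('pics/s5.png')[130:350,200:400],(364,400))]),(790,374)))
E
```

```text
[ 599.1 -248.3  218.1] yaw 118.31315056181789 [-1.1  0.7 -0.9]
cam at [ 568.14353509 -191.09769161  381.22230029] axis [ 0.1125583  -0.21030227 -0.9711352 ]
[ 599.1 -248.3  218. ] yaw 118.31464985924728 [ 0.6  0.2 -1. ]
cam at [ 490.85014563 -521.33763231  758.54621753] axis [ 0.18493999  0.62153934 -0.76123981]
```

View pics/m5.png

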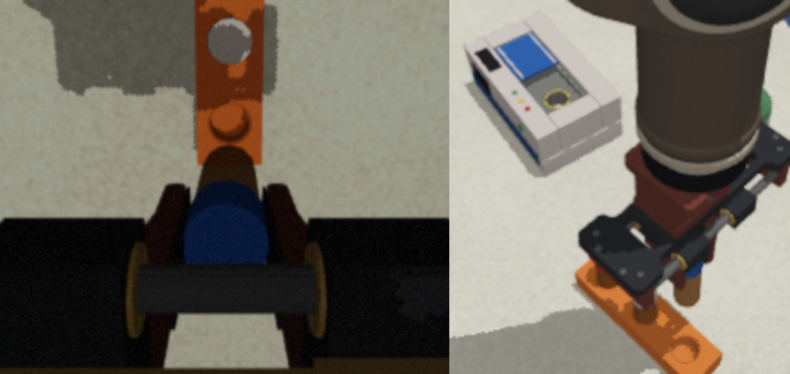

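The vial is held. The crop shows its blue cap between the fingers, with the pocket empty below. I check its tilt and offset in the hand.

Run:
```python
from h import *
p,d,*c=load('w5');a=cv2.cvtColor(p,cv2.COLOR_RGB2HSV).astype(int)
for r in range(190,240,2):print(r,a[r,322],round(float(d[r,322]),0),end=' | ')
y=np.radians(118.31);tx=np.array([np.cos(y),np.sin(y)]);ty=np.array([tx[1],-tx[0]])
m=(a[...,0]>100)&(a[...,0]<130)&(a[...,1]>140)&(a[...,2]>30)
print()
for r in(215,220,225,230,235,240,245,250):
    u=np.nonzero(m[r,270:370])[0]+270
    if len(u):
        q=plane([[u.min(),r],[u.max(),r]],c,247)[:,:2]-[599.1,-248.3];print(r,u.min(),u.max(),'tx',(q@tx).round(1),'ty',(q@ty).round(1))
W=world(d,*c)
for r in range(196,245,4):print(r,W[r,322].round(1),((W[r,322,:2]-[599.1,-248.3])@tx).round(1),((W[r,322,:2]-[599.1,-248.3])@ty).round(1))
```

```text
190 [ 10 232  76] 379.0 | 192 [  8 215  57] 368.0 | 194 [  9 230  71] 357.0 | 196 [  9 213  91] 356.0 | 198 [ 10 217  40] 218.0 | 200 [ 13 227  36] 212.0 | 202 [ 11 241  37] 206.0 | 204 [ 12 217  40] 202.0 | 206 [ 13 203  39] 196.0 | 208 [ 12 228  38] 192.0 | 210 [ 12 168  41] 187.0 | 212 [ 14 159  40] 182.0 | 214 [ 10 159  40] 179.0 | 216 [ 17 177  39] 175.0 | 218 [ 11 172  40] 172.0 | 220 [162  51  25] 164.0 | 222 [111 247  32] 162.0 | 224 [110 240  35] 158.0 | 226 [112 196  39] 154.0 | 228 [109 221  37] 152.0 | 230 [110 234  37] 149.0 | 232 [112 241  36] 146.0 | 234 [110 248  35] 143.0 | 236 [110 211  52] 142.0 | 238 [109 246  59] 141.0 | 
225 308 335 tx [19.3 19.3] ty [-6.   6.4]
230 302 340 tx [16.9 16.9] ty [-8.8  8.7]
235 299 343 tx [14.5 14.5] ty [-10.2  10.1]
240 298 344 tx [12. 12.] ty [-10.7  10.6]
245 295 345 tx [9.5 9.5] ty [-12.1  11.1]
250 294 346 tx [7. 7.] ty [-12.7  11.6]
196 [ 608.6 -263.4   34.7] -17.8 1.2
200 [ 593.5 -236.5  175.5] 13.0 0.7
204 [ 593.5 -236.5  186. ] 13.0 0.6
208 [ 593.3 -236.3  196.7] 13.3 0.6
212 [ 593.2 -236.1  206.3] 13.5 0.6
216 [ 593.2 -236.2  214.2] 13.5 0.5
220 [ 592.7 -235.3  224.5] 14.5 0.5
224 [ 592.6 -235.3  231.2] 14.5 0.5
228 [ 592.7 -235.4  237.2] 14.4 0.4
232 [ 592.5 -235.1  243.7] 14.7 0.4
236 [ 592.7 -235.5  247.8] 14.3 0.4
240 [ 593.6 -237.2  248. ] 12.4 0.4
244 [ 594.3 -238.6  248.8] 10.8 0.4
```

Request:
drive_tool:
  deltas:
    - [1, 2, 0.7, 0, 0, 0, 0]
    - [1, 4, 1.4, 0, 0, 0, 0]
    - [1, 5, 1.75, 0, 0, 0, 0]
    - [1, 5, 1.75, 0, 0, 0, 0]
    - [1, 5, 1.75, 0, 0, 0, 0]
    - [1, 5, 1.75, 0, 0, 0, 0]
    - [1, 5, 1.75, 0, 0, 0, 0]
    - [1, 3.3, 1.15, 0, 0, 0, 0]
    - [1, 2, 0.7, 0, 0, 0, 0]
    - [1, 0, 0, 0, 0, 0, 0]

```text
time_s: 19.32
position: [537.8, 134.4, 219.3]
orientation: [-0.0, 0.511, 0.86, 0.0]
contact_force: [0.2, -0.2, -0.1]
width: 26.5
finger_force: 30.0
```

Request:
drive_tool:
  deltas:
    - [1, 0, 0, 2, 0, 0, 0]
    - [1, 0, 0, 2, 0, 0, 0]
    - [1, 0, 0, 2, 0, 0, 0]
    - [1, 0, 0, 1, 0, 0, 0]
    - [1, 0, 0, 0, 0, 0, 0]
    - [1, 0, 0, 0, 0, 0, 0]

```text
time_s: 20.08
position: [539.7, 131.4, 149.9]
orientation: [0.0, 0.513, 0.859, 0.0]
contact_force: [-1.1, -0.9, 0.4]
width: 26.6
finger_force: 30.0
```

```bash
python3 shot.py wrist w6
python3 - <<'E'
from h import *
from scipy.optimize import least_squares
p,d,*c=load('w6');a=cv2.cvtColor(p,cv2.COLOR_RGB2HSV).astype(int);H,S,V=[a[...,i] for i in range(3)];W=world(d,*c)
m=(H>18)&(H<40)&(S>110)&(V>50);m[:,:250]=0;m[:,400:]=0;m[230:]=0;m[:60]=0
k=np.argwhere(m)[:,::-1];Q=plane(k,c,62)[:,:2]
s=np.linalg.norm(Q-[539,132],axis=1);Q=Q[s<30];print(len(Q))
r=least_squares(lambda x:np.hypot(*(Q-x[:2]).T)-17,[539,132],loss='soft_l1').x;print('ring centre (r17)',r)
am=(H>5)&(H<18)&(S>120);
from bench import get_state
for row in range(150,250,8):print(row,W[row,322].round(1),a[row,322])
cv2.imwrite('pics/w6c.png',cv2.resize(p[60:260,220:420,::-1],(600,600)))
E
```

```text
[539.7 131.4 149.9] yaw 118.29755688983926 [-1.1 -0.9  0.4]
cam at [508.35092077 188.68186337 312.97056814] axis [ 0.11504123 -0.21074284 -0.97074867]
254
ring centre (r17) [539.22718042 131.12446763]
150 [519.2 171.4  84. ] [112 150  56]
158 [523.2 164.2  62.9] [40 17 45]
166 [526.2 158.6  63.6] [30  6 45]
174 [529.5 152.5  61.4] [ 0 22 46]
182 [532.4 147.1  64.3] [ 22 189 105]
190 [538.8 135.6  35. ] [  9  32 103]
198 [534.5 142.8  99.6] [ 14 144  53]
206 [533.9 143.6 124.6] [ 16 220  36]
214 [533.7 143.7 142.6] [ 16 238  30]
222 [533.4 144.1 158.8] [109 197  44]
230 [533.1 144.6 172.8] [112 210  45]
238 [533.8 143.1 179. ] [110 234  72]
246 [535.6 139.9 179.6] [110 219  71]
```

View pics/w6c.png

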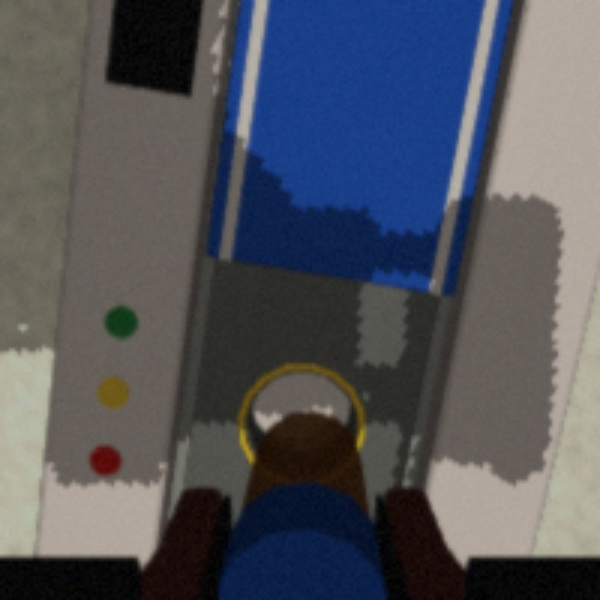

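The crop shows the yellow socket ring directly below the vial. They agree within about 0.7 mm and the shutter is clear, so I lower.

Request:
drive_tool:
  deltas:
    - [1, 0, 0, 1.0, 0, 0, 0]
    - [1, 0, 0, 1.0, 0, 0, 0]
    - [1, 0, 0, 0.5, 0, 0, 0]
    - [1, 0, 0, 0.3, 0, 0, 0]
    - [1, 0, 0, 0.3, 0, 0, 0]
    - [1, 0, 0, 0.3, 0, 0, 0]
    - [1, 0, 0, 0.3, 0, 0, 0]
    - [1, 0, 0, 0.3, 0, 0, 0]
    - [1, 0, 0, 0, 0, 0, 0]

```text
time_s: 21.25
position: [539.2, 131.3, 109.0]
orientation: [-0.0, 0.513, 0.859, -0.0]
contact_force: [-0.5, 0.3, -1.0]
width: 26.4
finger_force: 30.0
```

Free inside the bore (bottom at about 53.5). About 18 mm to go.

Request:
drive_tool:
  deltas:
    - [1, 0, 0, 0.4, 0, 0, 0]
    - [1, 0, 0, 0.4, 0, 0, 0]
    - [1, 0, 0, 0.3, 0, 0, 0]
    - [1, 0, 0, 0.2, 0, 0, 0]
    - [1, 0, 0, 0.1, 0, 0, 0]
    - [1, 0, 0, 0.1, 0, 0, 0]
    - [1, 0, 0, 0, 0, 0, 0]

```text
time_s: 22.12
position: [539.3, 131.4, 94.2]
orientation: [0.0, 0.513, 0.859, -0.0]
contact_force: [-0.2, -0.8, 0.8]
width: 26.5
finger_force: 30.0
```

Request:
drive_tool:
  deltas:
    - [1, 0, 0, 0.06, 0, 0, 0]
    - [1, 0, 0, 0.06, 0, 0, 0]
    - [1, 0, 0, 0, 0, 0, 0]

```text
time_s: 22.5
position: [539.3, 131.4, 93.0]
orientation: [0.0, 0.513, 0.859, -0.0]
contact_force: [-0.1, 0.4, -1.0]
width: 26.6
finger_force: 30.0
```

Request:
drive_tool:
  deltas:
    - [1, 0, 0, 0.06, 0, 0, 0]
    - [1, 0, 0, 0.06, 0, 0, 0]
    - [1, 0, 0, 0, 0, 0, 0]

```text
time_s: 22.88
position: [539.3, 131.4, 91.8]
orientation: [-0.0, 0.513, 0.859, -0.0]
contact_force: [0.2, -0.4, -0.9]
width: 26.2
finger_force: 30.0
```

Request:
drive_tool:
  deltas:
    - [1, 0, 0, 0.04, 0, 0, 0]
    - [1, 0, 0, 0.04, 0, 0, 0]
    - [1, 0, 0, 0, 0, 0, 0]

```text
time_s: 23.25
position: [539.4, 131.4, 91.1]
orientation: [0.0, 0.513, 0.859, 0.0]
contact_force: [-0.8, -0.8, 0.4]
width: 26.4
finger_force: 30.0
```

Request:
drive_tool:
  deltas:
    - [1, 0, 0, 0.03, 0, 0, 0]
    - [1, 0, 0, 0.03, 0, 0, 0]
    - [1, 0, 0, 0, 0, 0, 0]

```text
time_s: 23.62
position: [539.5, 131.4, 91.0]
orientation: [0.0, 0.513, 0.859, 0.0]
contact_force: [-1.6, -1.3, 5.2]
width: 26.6
finger_force: 30.0
```

Request:
drive_tool:
  deltas:
    - [1, 0, 0, -0.05, 0, 0, 0]
    - [0.3, 0, 0, 0, 0, 0, 0]
    - [0, 0, 0, 0, 0, 0, 0]
    - [-0.3, 0, 0, 0, 0, 0, 0]
    - [-0.3, 0, 0, 0, 0, 0, 0]
    - [-0.3, 0, 0, 0, 0, 0, 0]

```text
time_s: 24.38
position: [539.3, 131.4, 90.9]
orientation: [0.0, 0.513, 0.859, 0.0]
contact_force: [-0.5, -0.9, 0.2]
width: 56.9
finger_force: 0.0
```

Request:
drive_tool:
  deltas:
    - [-0.3, 0, 0, -0.5, 0, 0, 0]
    - [-0.3, 0, 0, -2, 0, 0, 0]
    - [-0.3, 0, 0, -4, 0, 0, 0]
    - [-0.3, 0, 0, -4, 0, 0, 0]
    - [-0.3, 0, 0, -4, 0, 0, 0]
    - [-0.3, -5, 0, -3, 0, 0, 0]
    - [-0.3, -5, 0, 0, 0, 0, 0]
    - [-0.3, -4, 0, 0, 0, 0, 0]
    - [-0.3, 0, 0, 0, 0, 0, 0]
    - [-0.3, 0, 0, 0, 0, 0, 0]

```text
time_s: 25.62
position: [605.3, 9.0, 266.1]
orientation: [-0.0, 0.512, 0.859, 0.0]
contact_force: [-0.4, -0.2, -0.7]
width: 57.0
finger_force: 0.0
```

```bash
python3 shot.py wrist w7;python3 shot.py side s7
python3 - <<'E'
from h import *
for f in('w7','s7'):
    p,d,*c=load(f);a=cv2.cvtColor(p,cv2.COLOR_RGB2HSV).astype(int);W=world(d,*c)
    bl=(a[...,0]>100)&(a[...,0]<130)&(a[...,1]>140)&(np.hypot(W[...,0]-539,W[...,1]-132)<25)
    t=bl&(W[...,2]>112);print(f,t.sum(),np.percentile(W[t][:,2],[50,90]) if t.any() else '',cv2.minEnclosingCircle(W[t][:,:2].astype(np.float32)))
a=cv2.imread('pics/w7.png')[:300,150:550];b=cv2.imread('pics/s7.png')[120:270,190:390];cv2.imwrite('pics/m7.png',np.hstack([a,cv2.resize(b,(400,300))]))
E
```

```text
[605.3   9.  266.1] yaw 118.34525466363996 [-0.4 -0.2 -0.7]
cam at [574.11478724  66.23680275 429.16805702] axis [ 0.11406044 -0.21003821 -0.97101708]
[605.2   9.6 266.2] yaw 118.4101171033138 [-0.5  1.   0. ]
cam at [ 490.85014563 -521.33763231  758.54621753] axis [ 0.18493999  0.62153934 -0.76123981]
w7 803 [121.13440175 122.16868692] ((540.7210083007812, 131.47586059570312), 13.950860023498535)
s7 108 [118.8074616  120.60205284] ((538.6705322265625, 129.61160278320312), 15.500207901000977)
```

View pics/m7.png

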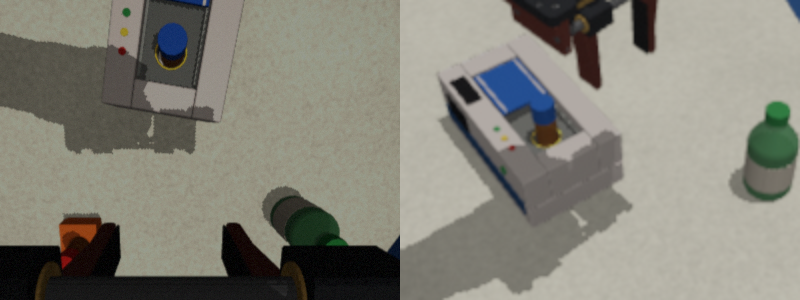

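The picture shows the vial standing upright in the socket, with its cap at (172,38). The cap top measures about 120 mm, so it is fully home. The shutter is open and the bottle is untouched.

```bash
python3 -c "from bench import sign_off;print(sign_off())"
```

```text
the job is handed in; nothing more can be done
None
```

The job is handed in: the shutter is at its end stop and the blue-capped vial stands upright and fully home in the socket. It took about 26 s of the 64 s allowed, force readings on the analyser stayed near 12 N or less, and the other vials and the bottle were left alone.

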